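# Show your mate the missed plug

## Robot

A 7-joint arm with a two-finger parallel gripper is mounted at the origin on the work surface. World frame = base frame: x ahead of the robot, y to its left, z up, the work surface at z = 0. Lengths are in m, angles in rad, forces in N, time in s.
With the tool pointing down it reaches from about 0.425 to 0.95 m from the base axis. Payload 16.7 kg.
Tool frame: the origin (TCP) lies between the finger pads; the fingertips stand 8 mm ahead of it and the grasp point (between the pads) lies 11 mm behind it; z points along the fingers, y is the direction in which the jaws open and shut (so a half turn about z gives the same grasp; the last joint's range is limited). The gripper opens to 94 mm and grips with 3 to 60 N. Pads are 16 mm wide; open, the fingers measure 119 mm over their backs; the gripper's body (75 mm by 177 mm) begins 78 mm behind the grasp point.
Start: joints at [0.99, 0.426, 0.074, 1.606, -0.034, 1.111, -0.067], TCP at [0.282, -0.613, 0.186] pointing down, gripper open.
Joint ranges: [-2.85, 2.85], [-0.5, 2.14], [-1.23, 1.37], [0.21, 2.46], [-1.02, 4.16], [0.16, 2.05], [-2.73, 2.73]. Speed limits (rad/s): [1.89, 1.89, 2.39, 2.39, 3.01, 3.01, 3.01].

## Interface

Orientations are given as a unit quaternion [w, x, y, z].
In Python, from bench import robot gives the robot as it stands.
- The arm moves only by the tool servo_tool, never from a script. Its argument "series" is a list that holds one entry, the list of rows, each a list of 7 numbers: the shift along the tool's x, y, z in cm, then the turn, a rotation vector about the tool's x, y, z in rad, then the finger opening in cm, from 0 to 9.4. A call has 1 to 10 rows; each row is the pose to reach, as a shift and turn from the pose commanded when the call began, along the tool's axes at that moment; what a row does not reach only later rows make up. A row lasts 1/8 s, in which the tool goes at most 62.5 mm and 10.7 degrees, less where a joint would pass 70% of its speed; a pose out of reach is approached as far as the arm can. A call with a gripper value outside its range is refused whole. The fingers move at their own pace and stop on an object; "newtons" is the grip in N (left out, the last holds). Time passes only in rows, so rows that repeat a pose let the fingers close. It gives the time, the measured TCP pose, the force and the opening at its end, in the units of the state.
- robot.get_state(): the state, without advancing time (a new reading comes with each control period).
- robot.read_camera(name): name is "scene" or "top" or "wrist"; returns a dict with "frame" (384x512x3 uint8, blue, green, red), "fx", "fy", "cx", "cy" (pixels), "xyz" and "orientation" of the camera in the world. Camera axes: x right, y up, looking along -z (the intrinsics and any distortion apply to the point x, -y, -z); pixel columns grow to the right and rows downward; lengths in m; the calibration is good to about 2 mm. A picture is of the moment at which its call begins. There is no depth.
- robot.hand_in(): hands the job in, once; it reports no verdict.
The state is a dict: "t": time; "joint_pos": joint angles; "joint_vel": joint speeds; "tau": joint torques, N m; "ee_pos": TCP position; "orientation": TCP orientation; "contact_force": force on the tool from outside, world axes, zero at the start; "torque": the same for the moment, N m; "grip_width": opening from 0.0 (shut) to 1.0 (fully open).
Only numpy, scipy, OpenCV 4.12 (cv2) and the standard library are available. Lean on these libraries where they do the work, as an engineer would, in place of code of your own. Each camera call takes 0.05 s, during which the arm holds its last target. There are 200 camera calls.

## Task

One screw hole in the plank was missed when the others were plugged, so show your mate what goes where: point with the fingertips at the tub of matching dark plugs, then at the open hole in the plank, staying just above each for a good two seconds, and finish still pointing at the hole. The glue is still soft, so touch nothing and leave everything where it is, and do not come down low over the wrong tubs or the plugged holes.

Things in the scene. Friction and masses are not known exactly. Their poses are not given: they have to be found in the camera images.
- plank: curved amber-brown plank lying across the bench on two pale wooden bearers, about 580 mm long (its y), 115 mm wide (its x), its flat top 52 mm above the bench; origin: on the bench below the middle of its centre line, x away from the robot at yaw 0, z up. Six screw holes, 20 mm across and 12 mm deep, run along its centre line 72 mm apart; five are filled by dark plugs, one is open. Fixed
- missed_top (a point): the hole that was missed: open, 20 mm across, with a bright steel screw head of 14 mm lying 9 mm down in it. This point is the centre of its mouth, level with the top of the plank, 52 mm above the bench, z up. Which of the six holes it is changes
- dark_tub: loose dark grey plastic tub, 66 mm across the rim, 58 mm at the foot, 40 mm high, standing upright on the bench, heaped to about its rim with dark red-brown mahogany plugs, like those in the plank; origin: centre of its underside, z up
- dark_tub_rim (a point): centre of the mouth of the tub of dark plugs, 40 mm above the bench; the heap does not rise more than 4 mm above it
- pale_tub: loose dark grey plastic tub, 66 mm across the rim, 58 mm at the foot, 40 mm high, standing upright on the bench, heaped to about its rim with pale maple plugs: not the ones wanted; origin: centre of its underside
- pale_tub_rim (a point): centre of the mouth of the tub of pale plugs, 40 mm above the bench
- screw_tub: loose dark grey plastic tub, 66 mm across the rim, 58 mm at the foot, 40 mm high, standing upright on the bench, heaped to about its rim with bright steel screws: not wanted; origin: centre of its underside
- screw_tub_rim (a point): centre of the mouth of the tub of screws, 40 mm above the bench
- plug1_top (a point): a dark mahogany plug, 19 mm across, glued into one of the plank's holes and standing 4 mm proud of the plank; this point is the centre of its top, z up. Which hole it fills changes
- plug2_top (a point): a dark mahogany plug, 19 mm across, glued into one of the plank's holes and standing 4 mm proud of the plank; this point is the centre of its top, z up. Which hole it fills changes
- plug3_top (a point): a dark mahogany plug, 19 mm across, glued into one of the plank's holes and standing 4 mm proud of the plank; this point is the centre of its top, z up. Which hole it fills changes
- plug4_top (a point): a dark mahogany plug, 19 mm across, glued into one of the plank's holes and standing 4 mm proud of the plank; this point is the centre of its top, z up. Which hole it fills changes
- plug5_top (a point): a dark mahogany plug, 19 mm across, glued into one of the plank's holes and standing 4 mm proud of the plank; this point is the centre of its top, z up. Which hole it fills changes
- jigsaw: yellow and black cordless jigsaw, 275 mm long, 75 mm wide, 195 mm high, standing on its steel sole at the left of the bench; origin: under the middle of the sole. A bystander
- mallet: beech joiner's mallet lying flat at the left, head 65 x 125 x 70 mm, handle about 220 mm long along its -x; origin: under the middle of the head. A bystander
- glue: white bottle of wood glue with red cap, 60 mm across, 165 mm high, standing past the right end of the plank; origin: centre of its underside. A bystander
- driver: screwdriver with a red handle lying beyond the plank; origin: on the bench under it. A bystander
- sander: cork sanding block 112 x 66 x 38 mm lying to the right, on the near side of the tubs; origin: centre of its underside. A bystander
- tape: yellow tape measure 72 x 66 x 40 mm lying on its side to the right; origin: centre of its underside. A bystander

How it is judged:
By the outcome, as a careful person would: the job done as asked, in the order asked, and still so for the second after the job is handed in, with the robot touching nothing.
It also fails if it takes over 40 s, if anything falls off the work surface, if the arm or the gripper's body presses on something with over 40 N, if the wrist force passes 120 N, or if a joint passes its speed limit or range.

## Working session

There is one attempt and no reset: what is moved stays moved. The work goes in short steps, Python scripts to look and compute and a tool call to move; the robot and the scene stay as the last step left them, time stands still between calls to the robot, and variables do not carry over. Pictures are saved under pics/ and viewed, about 8 in all and at most 12, crops included, and the job is handed in when it is done.

Besides the shell and the picture viewer there is one more tool, called after "Call:" by a JSON object that holds its "name" and its "arguments", one argument or row to a line. servo_tool: Moves the arm, as the interface text tells. Its arguments: {"type":"object","properties":{"series":{"type":"array"},"newtons":{"type":"number"}},"required":["series"]}

```bash
mkdir -p pics
cat > h.py <<'E'
import numpy as np, cv2
from scipy.spatial.transform import Rotation as R
from bench import robot
def cam(n, name=None):
    c=robot.read_camera(n)
    if name: cv2.imwrite('pics/'+name,c['frame'])
    c['R']=R.from_quat(np.roll(c['orientation'],-1)).as_matrix()
    return c
def hit(c,u,v,z):
    d=c['R']@np.array([(u-c['cx'])/c['fx'],-(v-c['cy'])/c['fy'],-1]); p=np.array(c['xyz'])
    return p+d*(z-p[2])/d[2]
def totool(p):
    s=robot.get_state(); r=R.from_quat(np.roll(s['orientation'],-1))
    return r.inv().apply(np.array(p)-s['ee_pos'])*100
E
python3 - <<'E'
from h import *
for n in ('top','scene'):
    c=cam(n,n+'1.png'); print({k:v for k,v in c.items() if k not in('frame','R')})
    cv2.imwrite(f'pics/{n}1b.png',cv2.resize(c['frame'],(800,600),interpolation=cv2.INTER_CUBIC))
s=robot.get_state(); print(s)
E
```

```text
{'fx': 489.88381837964846, 'fy': 489.88381837964846, 'cx': 255.75306297802246, 'cy': 192.6566083141637, 'xyz': array([0.30201492, 0.03858994, 1.51512224]), 'orientation': array([-0.69780638, -0.06324107,  0.06254399,  0.71074262])}
{'fx': 356.5815204030657, 'fy': 356.5815204030657, 'cx': 258.88149033404534, 'cy': 190.23494348300562, 'xyz': array([ 0.87537149, -0.44995564,  0.98934853]), 'orientation': array([0.9252179 , 0.27048567, 0.07359014, 0.25572217])}
{'t': 0.1, 'joint_pos': array([ 0.98947942,  0.42668913,  0.07386809,  1.60656359, -0.03409398,
        1.11077334, -0.06707426]), 'joint_vel': array([ 0.00068406, -0.00070076, -0.00064925, -0.00106377, -0.00077609,
        0.00121009, -0.00263057]), 'tau': array([ 7.20978438e-03, -9.37475610e+01,  3.67611140e+00, -4.55042660e+01,
       -4.86853416e-02,  1.68483902e-02,  5.04369496e-05]), 'ee_pos': array([ 0.28228587, -0.61267206,  0.1858239 ]), 'orientation': array([-5.61027621e-04,  9.76783890e-01,  2.14226255e-01, -1.72111016e-04]), 'contact_force': array([ 0.09596081,  0.68781571, -1.26746734]), 'torque': array([ 0.01550995, -0.01208386, -0.00035737]), 'grip_width': 1.0023446342853102}
```

View pics/top1b.png

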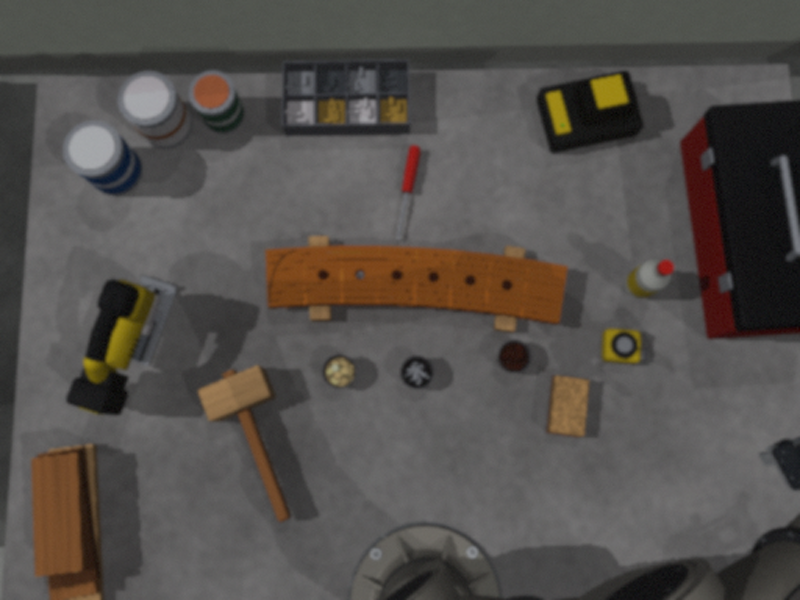

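View pics/scene1b.png

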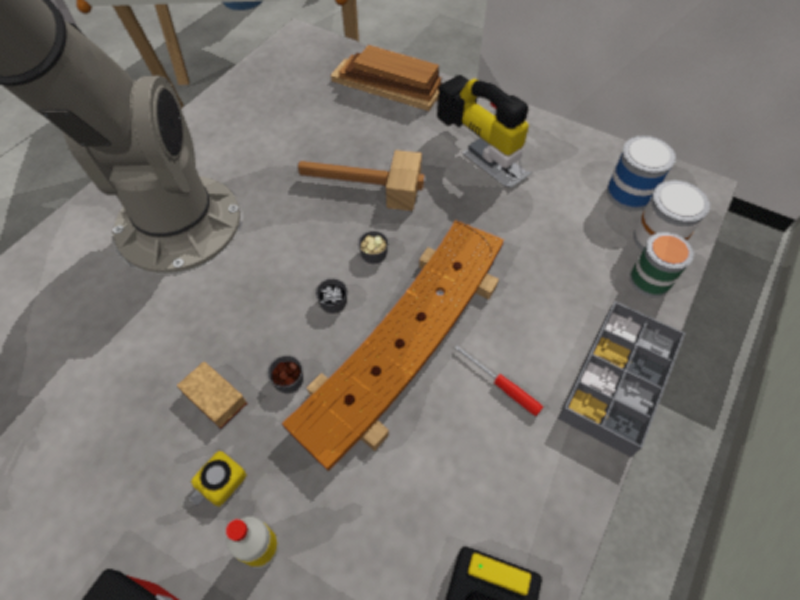

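The top picture shows the dark tub at (514,355) and the open hole, second from the left, at (360,274). In the scene picture they are at (286,372) and (440,292). The pale and screw tubs are at (340,371) and (416,372) in the top picture.

Run:
```python
from h import *
k=.64
t=cam('top');s=cam('scene')
print('fingers now down at',robot.get_state()['ee_pos'])
for n,z,a,b in [('dark',.04,(514,355),(286,372)),('screw',.04,(416,372),(332,295)),('pale',.04,(340,370),(374,245)),('hole',.052,(360,274),(440,292)),('plugL',.056,(323,274),(457,266)),('plug3',.056,(397,274),(420,317)),('plugR',.056,(507,285),(349,400))]:
    f=lambda c,p:hit(c,(p[0]+.5)*k-.5,(p[1]+.5)*k-.5,z).round(4)
    p,q=f(t,a),f(s,b); print(n,p,q,'r',np.hypot(*p[:2]).round(3), 'tool',totool(p).round(1))
```

```text
fingers now down at [ 0.282328   -0.61281011  0.18604963]
dark [ 0.458 -0.181  0.04 ] [ 0.4609 -0.1835  0.04  ] r 0.492 tool [ 34.  -31.9  14.6]
screw [0.4287 0.0091 0.04  ] [0.4365 0.0008 0.04  ] r 0.429 tool [ 39.3 -50.3  14.6]
pale [0.4352 0.1555 0.04  ] [0.4406 0.1524 0.04  ] r 0.462 tool [ 46.  -63.4  14.7]
hole [0.6211 0.1146 0.052 ] [0.624  0.1125 0.052 ] r 0.632 tool [ 61.2 -51.9  13.4]
plugL [0.6216 0.1866 0.056 ] [0.6242 0.1842 0.056 ] r 0.649 tool [ 64.3 -58.4  13. ]
plug3 [0.6189 0.0423 0.056 ] [0.6198 0.0393 0.056 ] r 0.62 tool [ 58.  -45.4  13. ]
plugR [ 0.593  -0.1711  0.056 ] [ 0.5972 -0.174   0.056 ] r 0.617 tool [ 46.7 -27.1  13. ]
```

Call:
{"name": "servo_tool", "arguments": {
  "series": [
    [[2, -1.9, 0, 0, 0, 0, 5], [5.5, -5.2, 0, 0, 0, 0, 0], [9.5, -9, 0, 0, 0, 0, 0], [13.5, -12.7, 0, 0, 0, 0, 0], [17.5, -16.5, 0, 0, 0, 0, 0], [21.5, -20.2, 0, 0, 0, 0, 0], [25.5, -24, 0, 0, 0, 0, 0], [29.5, -27.7, 0, 0, 0, 0, 0], [32.5, -30.6, 0, 0, 0, 0, 0], [34, -32, 0, 0, 0, 0, 0]]
  ]
}}

```text
t: 1.45
ee_pos: [0.458, -0.1778, 0.1866]
orientation: [-0.0, 0.977, 0.215, 0.0]
contact_force: [-0.1, -1.2, 0.0]
grip_width: 0.011
```

Call:
{"name": "servo_tool", "arguments": {
  "series": [
    [[0, 0, 0, 0, 0, 0, 0], [0, 0, 0, 0, 0, 0, 0], [0, 0, 0, 0, 0, 0, 0]]
  ]
}}

```text
t: 1.82
ee_pos: [0.457, -0.1811, 0.1864]
orientation: [0.0, 0.977, 0.213, -0.0]
contact_force: [-0.2, 0.5, 0.7]
grip_width: 0.006
```

Run:
```python
from h import *
c=cam('wrist','wrist1.png'); s=robot.get_state(); print(s['t'],s['ee_pos'],s['orientation'],s['grip_width'],s['contact_force'])
def proj(p):
    q=c['R'].T@(np.array(p)-c['xyz']); return c['cx']+c['fx']*q[0]/-q[2], c['cy']-c['fy']*q[1]/-q[2]
print('predicted dark rim px', proj([.459,-.182,.04]), c['xyz'], 'tip', proj(s['ee_pos']-[0,0,.008]))
print(totool([.459,-.182,.04]))
```

```text
1.875 [ 0.45700052 -0.18100469  0.18646158] [ 1.59130187e-05  9.76947755e-01  2.13478520e-01 -6.75655648e-05] 0.003000043208305544 [-0.06144126 -0.303955   -0.02410429]
predicted dark rim px (np.float64(256.8467772802803), np.float64(173.5148031453498)) [ 0.52942296 -0.14644322  0.38517464] tip (np.float64(255.89636510900723), np.float64(221.56689154399263))
[ 0.14224122  0.17382739 14.64613905]
```

View pics/wrist1.png

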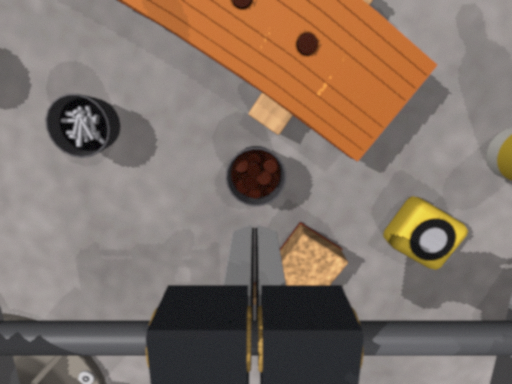

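The wrist picture shows the dark tub's rim centred at about (256,174), within a pixel or so of the prediction. The fingers are shut and clear, so I'll go down and hold.

Call:
{"name": "servo_tool", "arguments": {
  "series": [
    [[0, 0.1, 1, 0, 0, 0, 0], [0.1, 0.1, 3, 0, 0, 0, 0], [0.1, 0.1, 5.5, 0, 0, 0, 0], [0.1, 0.1, 8, 0, 0, 0, 0], [0.1, 0.1, 10, 0, 0, 0, 0], [0.1, 0.1, 11.5, 0, 0, 0, 0], [0.1, 0.1, 12.2, 0, 0, 0, 0], [0.1, 0.1, 12.2, 0, 0, 0, 0], [0.1, 0.1, 12.2, 0, 0, 0, 0], [0.1, 0.1, 12.2, 0, 0, 0, 0]]
  ]
}}

```text
t: 3.12
ee_pos: [0.4591, -0.1807, 0.065]
orientation: [0.0, 0.977, 0.214, 0.0]
contact_force: [0.6, 0.5, -0.2]
grip_width: 0.007
```

Call:
{"name": "servo_tool", "arguments": {
  "series": [
    [[0, 0, 0, 0, 0, 0, 0], [0, 0, 0, 0, 0, 0, 0], [0, 0, 0, 0, 0, 0, 0], [0, 0, 0, 0, 0, 0, 0], [0, 0, 0, 0, 0, 0, 0], [0, 0, 0, 0, 0, 0, 0], [0, 0, 0, 0, 0, 0, 0], [0, 0, 0, 0, 0, 0, 0], [0, 0, 0, 0, 0, 0, 0], [0, 0, 0, 0, 0, 0, 0]]
  ]
}}

```text
t: 4.38
ee_pos: [0.4587, -0.1806, 0.0645]
orientation: [-0.0, 0.977, 0.214, 0.0]
contact_force: [0.3, 1.0, -0.4]
grip_width: 0.006
```

Call:
{"name": "servo_tool", "arguments": {
  "series": [
    [[0, 0, 0, 0, 0, 0, 0], [0, 0, 0, 0, 0, 0, 0], [0, 0, 0, 0, 0, 0, 0], [0, 0, 0, 0, 0, 0, 0], [0, 0, 0, 0, 0, 0, 0], [0, 0, 0, 0, 0, 0, 0], [0, 0, 0, 0, 0, 0, 0], [0, 0, 0, 0, 0, 0, 0], [0, 0, 0, 0, 0, 0, 0], [0, 0, 0, 0, 0, 0, 0]]
  ]
}}

```text
t: 5.62
ee_pos: [0.4587, -0.1806, 0.0645]
orientation: [-0.0, 0.977, 0.214, -0.0]
contact_force: [0.4, 0.3, -0.5]
grip_width: 0.006
```

Run:
```python
from h import *
c=cam('scene'); s=robot.get_state(); print(s['t'],s['ee_pos'],s['contact_force'])
cv2.imwrite('pics/scene2.png',cv2.resize(c['frame'][120:340,80:360],(800,628))[:600])
print(totool([.622,.1137,.19]))
```

```text
5.675 [ 0.45866655 -0.18061647  0.06450104] [-0.41902007 -0.33016151 -0.34998461]
[ 27.14963331 -19.89769745 -12.54906119]
```

View pics/scene2.png

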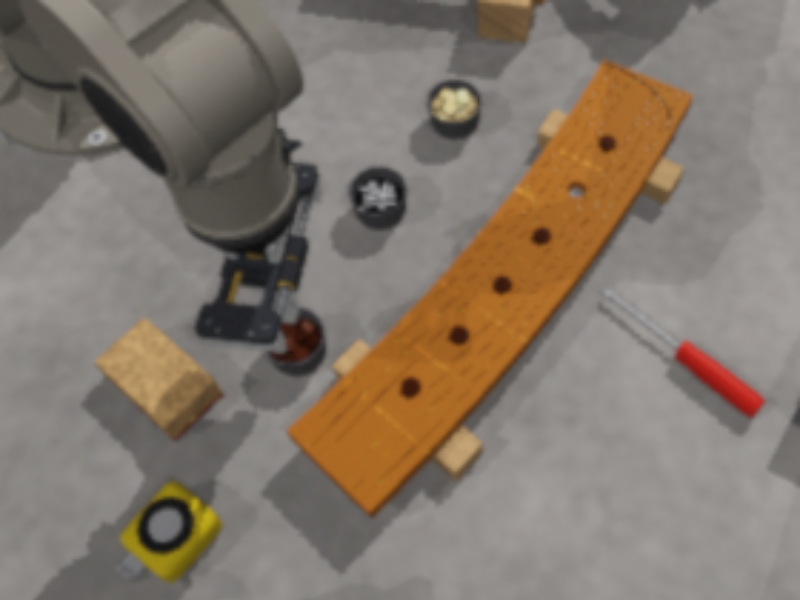

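The scene crop shows the fingertips over the dark tub at about (290,325), clear of it and held for over 2.5 s. The open hole is at (577,189). Next I'll lift and cross at height.

Call:
{"name": "servo_tool", "arguments": {
  "series": [
    [[0, 0, -1, 0, 0, 0, 0], [0, 0, -3.5, 0, 0, 0, 0], [0, 0, -6.5, 0, 0, 0, 0], [0, 0, -9.5, 0, 0, 0, 0], [0.5, -0.4, -11.5, 0, 0, 0, 0], [2, -1.5, -12.5, 0, 0, 0, 0], [4.5, -3.3, -12.5, 0, 0, 0, 0], [8, -5.9, -12.5, 0, 0, 0, 0], [12, -8.8, -12.5, 0, 0, 0, 0], [16, -11.7, -12.5, 0, 0, 0, 0]]
  ]
}}

```text
t: 6.92
ee_pos: [0.5556, -0.0049, 0.1894]
orientation: [-0.0, 0.977, 0.214, -0.0]
contact_force: [-0.4, -0.5, -0.2]
grip_width: 0.007
```

Call:
{"name": "servo_tool", "arguments": {
  "series": [
    [[4, -2.9, 0, 0, 0, 0, 0], [7, -5.2, 0, 0, 0, 0, 0], [9.5, -7, 0, 0, 0, 0, 0], [10.8, -8, 0, 0, 0, 0, 0], [11.1, -8.2, 0, 0, 0, 0, 0], [11.1, -8.2, 0, 0, 0, 0, 0], [11.1, -8.2, 0, 0, 0, 0, 0], [11.1, -8.2, 0, 0, 0, 0, 0]]
  ]
}}

```text
t: 7.92
ee_pos: [0.6214, 0.1127, 0.1897]
orientation: [0.0, 0.977, 0.214, 0.0]
contact_force: [-0.0, 0.1, 0.4]
grip_width: -0.004
```

Run:
```python
from h import *
c=cam('wrist'); s=robot.get_state(); print(s['t'],s['ee_pos'],s['orientation'],s['contact_force'])
cr=c['frame'][90:240,156:356]; cv2.imwrite('pics/wrist2.png',cv2.resize(cr,(800,600),interpolation=cv2.INTER_CUBIC))
def proj(p):
    q=c['R'].T@(np.array(p)-c['xyz']); u,v= c['cx']+c['fx']*q[0]/-q[2], c['cy']-c['fy']*q[1]/-q[2]
    return (u-156)*4,(v-90)*4
print(proj([.622,.1137,.052]),totool([.622,.1137,.052]))
```

```text
7.975 [0.62150154 0.11287587 0.18970012] [9.16849021e-05 9.76881488e-01 2.13781517e-01 1.13130184e-04] [ 0.59119249  0.3732303  -0.07061837]
(np.float64(394.53625771827774), np.float64(343.91116044130354)) [ 0.07720828 -0.05719273 13.77001366]
```

View pics/wrist2.png

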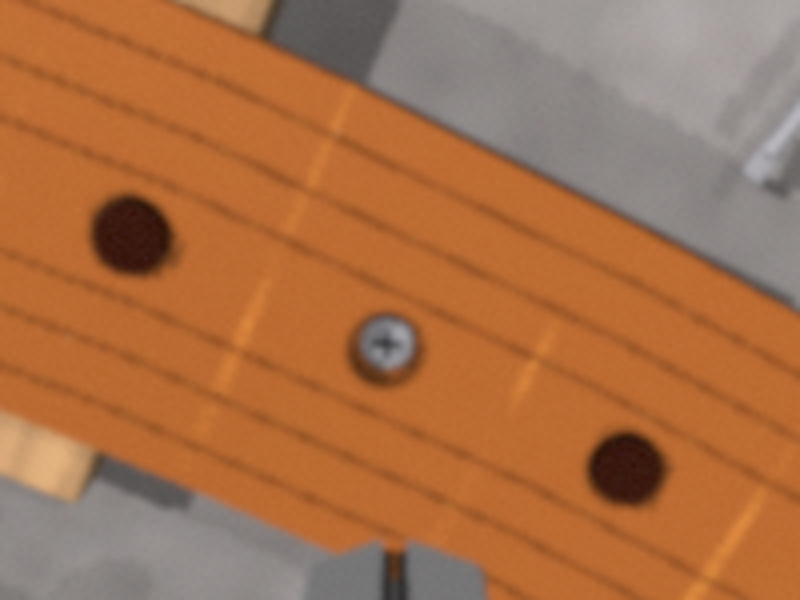

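The wrist crop shows the open hole and its screw head, with the mouth centred at about (385,347). That is 10 crop pixels (about 2.5 mm) left of the prediction. I'll correct by -0.2 cm in tool y, go down to about 13 mm above the plank and hold.

Call:
{"name": "servo_tool", "arguments": {
  "series": [
    [[0, -0.1, 1, 0, 0, 0, 0], [0, -0.2, 3, 0, 0, 0, 0], [0, -0.2, 5.5, 0, 0, 0, 0], [0, -0.2, 8, 0, 0, 0, 0], [0, -0.2, 10, 0, 0, 0, 0], [0, -0.2, 11.2, 0, 0, 0, 0], [0, -0.2, 11.7, 0, 0, 0, 0], [0, -0.2, 11.7, 0, 0, 0, 0], [0, -0.2, 11.7, 0, 0, 0, 0], [0, -0.2, 11.7, 0, 0, 0, 0]]
  ]
}}

```text
t: 9.22
ee_pos: [0.621, 0.1154, 0.0731]
orientation: [0.0, 0.977, 0.214, 0.0]
contact_force: [-0.7, 0.2, 0.2]
grip_width: 0.007
```

Call:
{"name": "servo_tool", "arguments": {
  "series": [
    [[0, 0, 0, 0, 0, 0, 0], [0, 0, 0, 0, 0, 0, 0], [0, 0, 0, 0, 0, 0, 0], [0, 0, 0, 0, 0, 0, 0], [0, 0, 0, 0, 0, 0, 0], [0, 0, 0, 0, 0, 0, 0], [0, 0, 0, 0, 0, 0, 0], [0, 0, 0, 0, 0, 0, 0], [0, 0, 0, 0, 0, 0, 0], [0, 0, 0, 0, 0, 0, 0]]
  ]
}}

```text
t: 10.48
ee_pos: [0.6207, 0.1154, 0.0725]
orientation: [-0.0, 0.977, 0.214, 0.0]
contact_force: [-0.4, -0.6, 0.5]
grip_width: 0.006
```

Call:
{"name": "servo_tool", "arguments": {
  "series": [
    [[0, 0, 0, 0, 0, 0, 0], [0, 0, 0, 0, 0, 0, 0], [0, 0, 0, 0, 0, 0, 0], [0, 0, 0, 0, 0, 0, 0], [0, 0, 0, 0, 0, 0, 0], [0, 0, 0, 0, 0, 0, 0], [0, 0, 0, 0, 0, 0, 0], [0, 0, 0, 0, 0, 0, 0], [0, 0, 0, 0, 0, 0, 0], [0, 0, 0, 0, 0, 0, 0]]
  ]
}}

```text
t: 11.72
ee_pos: [0.6207, 0.1154, 0.0725]
orientation: [-0.0, 0.977, 0.214, -0.0]
contact_force: [0.4, 0.4, -0.1]
grip_width: 0.006
```

Run:
```python
from h import *
c=cam('scene'); s=robot.get_state(); print(s['t'],s['ee_pos'],s['contact_force'])
cv2.imwrite('pics/scene3.png',cv2.resize(c['frame'][120:300,140:380],(800,600),interpolation=cv2.INTER_CUBIC))
```

```text
11.775 [0.62072344 0.11538615 0.07253273] [-0.56161682 -0.65069157 -0.56508595]
```

View pics/scene3.png

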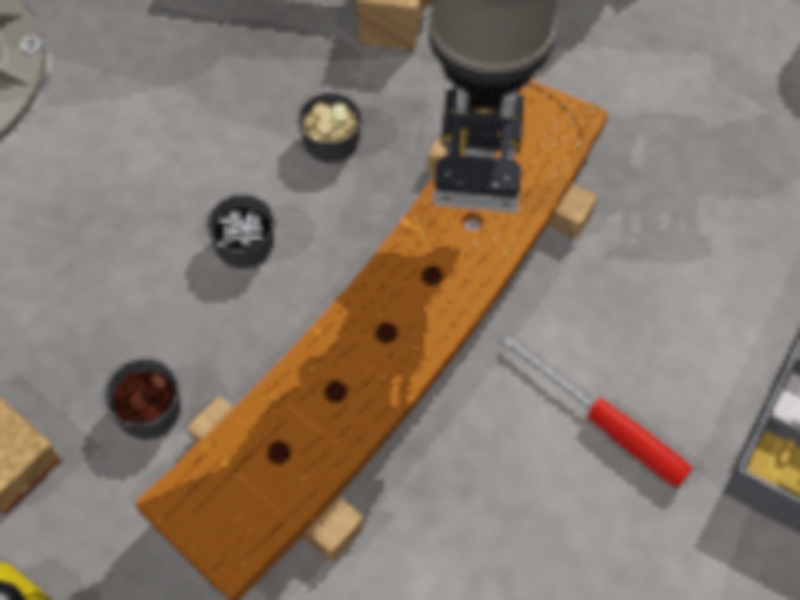

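The crop shows the fingertips at about (475,205), just above the open hole at (472,222). The tubs and plugs have not moved, and the pointing has been held for over 2.5 s. I'm handing in.

```bash
python3 -c "
from bench import robot
print(robot.hand_in()); s=robot.get_state(); print(s['t'],s['ee_pos'],s['contact_force'])"
```

```text
the job is handed in; nothing more can be done
None
the job is handed in; nothing more can be done
```

The job is done and handed in at about 11.8 s, and no verdict was reported. With the fingers shut, the arm pointed at the dark-plug tub from about 16 mm above its rim for over 2.5 s. It then lifted and crossed at about 18 cm above the bench. It finished pointing at the open hole, second from the left, from about 12 mm above the plank for over 2.5 s.

**Last checks:** Force readings stayed around 1 N, which is noise. In the last scene picture the three tubs and the visible plugs were where they started. The plug in the leftmost hole was hidden behind the gripper.

**Disagreement:** The three camera estimates of the hole differed by up to about 4 mm. The fingertips ended within about 2 mm of their average, inside the 20 mm mouth.

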